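Finish a star-order tightening pass on the brine filter cover

ROBOT

A 6-joint arm with a two-finger parallel gripper is mounted at the origin on the work surface; the furniture and walls round the work are solid. World frame = base frame: x ahead of the robot, y to its left, z up, the work surface at z = 0. Lengths are in m, angles in rad, forces in N, time in s.
With the tool pointing down it reaches from about 0.3 to 0.875 m from the base axis. Payload 6.4 kg.
Tool frame: the origin (TCP) lies on the mounting face of the last link; the fingertips stand 173 mm ahead of it and the grasp point (between the pads) lies ctrl.grip_depth ahead of it (ctrl.grip_depth is the distance from the TCP to the grasp point, in m); z points along the fingers, y is the line along which they close (so a half turn about z gives the same grasp; the last joint's range is limited). The gripper opens to 85 mm and grips with 20 to 120 N. Pads are 22 mm wide; open, the fingers measure 114 mm over their backs; the gripper's body (76 mm by 85 mm) begins 54 mm behind the grasp point. The pads swing forward as they close: fully open they stand 13 mm farther back than shut.
Start: joints at [-1.404, 0.181, 1.607, -0, 1.354, -0.206], TCP at [0.209, -0.536, 0.405] pointing down, gripper open.
Joint ranges: [-2.99, 2.99], [-0.89, 2.07], [0.3, 2.58], [-1.14, 4.28], [0, 2.63], [-3.12, 3.12]. Speed limits (rad/s): [2.57, 2.57, 3.01, 3.14, 3.14, 3.14].

INTERFACE

Orientations are given as a unit quaternion [w, x, y, z].
In Python, from cell import ctrl gives the robot as it stands. The module is installed in compiled form; this text tells all that it offers.
- The arm moves only by the tool move_arm, never from a script. Its argument "series" is a list of rows, each an object with "delta_pos": the shift along the tool's x, y, z as a fraction of full scale, a list of three; "rot": the turn, a rotation vector about the tool's x, y, z as a fraction of full scale, a list of three. In form: [{"delta_pos": [x, y, z], "rot": [wx, wy, wz]}, ...]. A call has 1 to 12 rows; each row shifts and turns the commanded pose from where the row before left it, along the tool's axes as they then stand; what a row does not reach is not made up. Full scale, the value 1, is 25 mm for a shift and 4 degrees for a turn. A row lasts 1/12 s, in which the tool goes at most 41.7 mm and 7.16 degrees, less where a joint would pass 70% of its speed; a pose out of reach is approached as far as the arm can. A call with a number of a shift or a turn outside -1 to 1 is refused whole. A call with a gripper value outside its range is refused whole. "grip" is the closure, from -1 (fully open) to 1 (shut), set as the call begins (left out, the last holds). The fingers move at their own pace and stop on an object; "force" is the grip in N (left out, the last holds). Time passes only in rows, so rows that do not move let the fingers close. It gives the time, the measured TCP pose, the force, the opening and the grip force at its end, in the units of the state.
- ctrl.state(): the state, without advancing time (a new reading comes with each control period).
- ctrl.capture(name): name is "scene" or "top" or "wrist"; returns a dict with "color" (480x640x3 uint8, red, green, blue), "z_map" (480x640 float32, m along the optical axis (not along the pixel's ray), 0 where there is no reading), "fx", "fy", "cx", "cy" (pixels), "k1" (the pictures are not rectified: a ray, as slopes to the right and down, at radius r is drawn at 1 + k1 r^2 times it, then the intrinsics apply), "pose" (4x4, takes a point from camera to world coordinates). Camera axes: x right, y up, looking along -z (the intrinsics and any distortion apply to the point x, -y, -z); pixel columns grow to the right and rows downward; lengths in m; the calibration is good to about 2 mm. A picture is of the moment at which its call begins.
- ctrl.sign_off(): hands the job in; it is judged then, once.
The state is a dict: "clock": time; "qpos": joint angles; "qvel": joint speeds; "tau": joint torques, N m; "ee_pos": TCP position; "orientation": TCP orientation; "wrist_force": force on the tool from outside, world axes, zero at the start; "torque": the same for the moment, N m; "grip_width": finger opening in m; "grasp_force": force on a finger pad.
Only numpy, scipy, OpenCV 4.12 (cv2) and the standard library are available. Lean on these libraries where they do the work, as an engineer would, in place of code of your own. Each camera call takes 0.05 s, during which the arm holds its last target. There are 200 camera calls.

TASK

The round steel cover of the brine filter is held by four black wing knobs, and one of them is already fully tight, its bar lying along the rim. Finish the pass in star order: first turn the knob diagonally opposite the tight one clockwise until it is fully tight, with the other two still loose; then turn those two fully tight as well, in either order, so that all four bars lie along the rim.

Things in the scene. Friction and masses are not known exactly. Their poses are not given: they have to be found in the camera images.
- knob_1: Black wing knob, tight already, does not turn. All four are alike: hub 34 mm across, 12 mm high; on it an upright bar 56 mm long, 14 mm thick, from 11 to 43 mm above the origin, to grip across its thickness. Origin: on the axis, underside of the hub, 75 mm above the table; z up, x along the bar. The knobs stand 75 mm from the middle of a 216 mm round steel cover that is fixed to the table.
- knob_3: Wing knob like knob_1, diagonally opposite it (150 mm away), to be tightened first; starts loose, its bar 15 to 35 degrees clockwise of pointing at the cover's middle. Turns clockwise seen from above (yaw falls), level, 55 to 76 degrees to a firm stop; friction 0.08 N m; stays where left. Tight, its bar is parallel to knob_1's.
- knob_2: Wing knob like knob_1, its neighbour anticlockwise (106 mm away); starts loose, its bar 15 to 35 degrees clockwise of pointing at the cover's middle. Turns clockwise seen from above (yaw falls), level, 55 to 76 degrees to a firm stop; friction 0.08 N m; stays where left. Tight, its bar is square to knob_1's. (A brass vent plug in the middle of the cover is 12 mm high.)
- knob_4: Wing knob like knob_1, its neighbour clockwise (106 mm away); starts loose, its bar 15 to 35 degrees clockwise of pointing at the cover's middle. Turns clockwise seen from above (yaw falls), level, 55 to 76 degrees to a firm stop; friction 0.08 N m; stays where left. Tight, its bar is square to knob_1's.

How it is judged:
By the outcome, as a careful person would: the job done as asked, in the order asked, and still so for the second after the job is handed in, with the robot touching nothing.
It also fails if it takes over 53 s, if anything falls off the work surface, if the arm or the gripper's body presses on something with over 40 N, if the wrist force passes 120 N, or if a joint passes its speed limit or range.

## Working session

There is one attempt and no reset: what is moved stays moved. The work goes in short steps, Python scripts to look and compute and a tool call to move; the robot and the scene stay as the last step left them, time stands still between calls to the robot, and variables do not carry over. Pictures are saved under pics/ and viewed, at most 10 in all, crops included, and the job is handed in when it is done.

Besides the shell and the picture viewer there is one more tool, called after "Emit:" in YAML: its name, and indented under it one key for each argument. move_arm: Moves the arm, as the interface text tells. Shift numbers are shares of 25 mm and turn numbers shares of 4 degrees, none past 1 either way. Its arguments: {"type":"object","properties":{"series":{"type":"array","items":{"type":"object","properties":{"delta_pos":{"type":"array","items":{"type":"number"}},"rot":{"type":"array","items":{"type":"number"}}}}},"grip":{"type":"number"},"force":{"type":"number"}},"required":["series"]}

```bash
mkdir -p pics; python3 - <<'E'
from cell import ctrl
import cv2,numpy as np
s=ctrl.state();print(s,ctrl.grip_depth)
a=[]
for n in("top","scene"):
    c=ctrl.capture(n);np.savez(n+".npz",**c);print(n,c["fx"],c["cx"],c["cy"],c["k1"],c["pose"].round(3).tolist())
    cv2.imwrite(f"pics/{n}.png",c["color"][:,:,::-1])
E
```

```text
{'clock': 0.0, 'qpos': array([-1.40428808e+00,  1.81557607e-01,  1.60803197e+00,  1.24746023e-06,
        1.35379537e+00, -2.06332436e-01]), 'qvel': array([-0.00044496,  0.00192291, -0.00035726, -0.00067294,  0.00106636,
        0.00108688]), 'tau': array([-3.57922709e-04, -4.44878340e+01, -3.51336980e+01, -3.16491769e-04,
        9.06698930e-03,  4.28257323e-06]), 'ee_pos': array([ 0.20940591, -0.53523347,  0.40376298]), 'orientation': array([-8.95957071e-04,  9.82673622e-01,  1.85342248e-01,  1.84518407e-05]), 'wrist_force': array([ 0.20370319,  0.03774527, -0.27085292]), 'torque': array([ 0.03392367,  0.04328065, -0.02111849]), 'grasp_force': 0.0, 'grip_width': 0.08527422561309264} 0.1547
top 447.912006198647 315.71220277894446 244.7250490110571 -0.08516816043734596 [[0.017, 0.997, -0.069, 0.507], [-1.0, 0.018, 0.019, 0.054], [0.02, 0.068, 0.997, 0.959], [0.0, 0.0, 0.0, 1.0]]
scene 589.473049224037 313.0388577393294 236.38132691871016 -0.08282884487876453 [[-0.9, 0.196, -0.39, 0.252], [-0.436, -0.388, 0.812, 0.743], [0.008, 0.901, 0.435, 0.467], [0.0, 0.0, 0.0, 1.0]]
```

View pics/top.png

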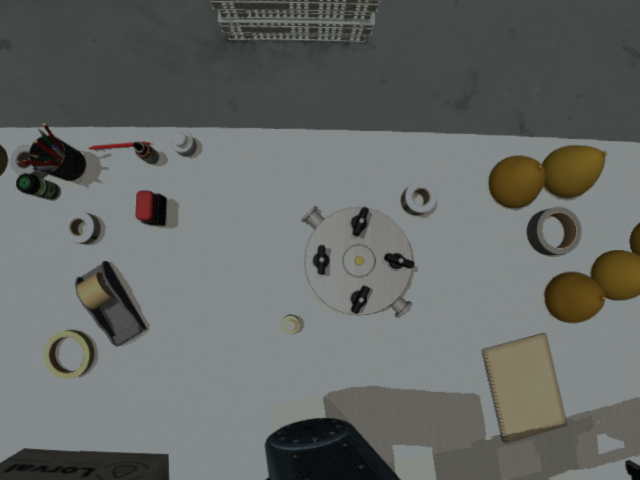

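View pics/scene.png

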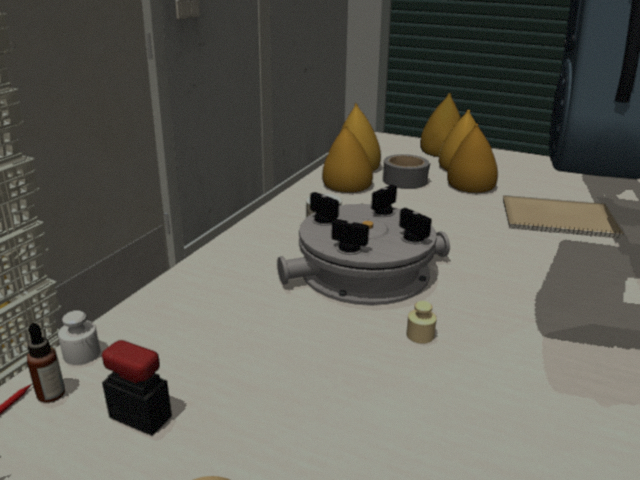

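The top view shows the cover at (359,261). The bar of the left knob at (320,260) lies along the rim, so that is knob_1. That makes the right one at (398,261) knob_3, and the others are at (361,221) and (360,299). The scene view confirms four knobs with clear space above them.

```bash
cat > h.py <<'E'
import cv2,numpy as np
from scipy.spatial.transform import Rotation as R
def cloud(c):
    v,u=np.mgrid[:480,:640]
    K=np.array([[c["fx"],0,c["cx"]],[0,c["fy"],c["cy"]],[0,0,1.]])
    p=cv2.undistortPoints(np.stack([u,v],-1).reshape(-1,1,2).astype(float),K,np.array([float(c["k1"]),0,0,0])).reshape(480,640,2)
    z=c["z_map"]; P=np.stack([p[...,0]*z,-p[...,1]*z,-z],-1)
    return P@c["pose"][:3,:3].T+c["pose"][:3,3]
def knobs(c,lo=.100,hi=.130,box=(.35,.65,-.2,.12)):
    W=cloud(c); g=c["color"].max(-1)
    m=(c["z_map"]>0)&(W[...,2]>lo)&(W[...,2]<hi)&(g<90)&(W[...,0]>box[0])&(W[...,0]<box[1])&(W[...,1]>box[2])&(W[...,1]<box[3])
    n,l=cv2.connectedComponents(m.astype(np.uint8))
    for i in range(1,n):
        P=W[l==i]
        if len(P)<25: continue
        (x,y),s,_=r=cv2.minAreaRect((P[:,:2]*1000).astype(np.float32))
        d=P[:,:2]-P[:,:2].mean(0); a=np.degrees(np.arctan2(*np.linalg.svd(d,full_matrices=False)[2][0][::-1]))%180
        q=cv2.boxPoints(r);e=[q[1]-q[0],q[2]-q[1]];e=max(e,key=np.linalg.norm)
        print(len(P),"ctr",round(x,1),round(y,1),"mean",(P.mean(0)*1000).round(1),"size",np.round(s,1),"yaw pca",a.round(1),"rect",round(np.degrees(np.arctan2(e[1],e[0]))%180,1))
def tool(s):
    M=R.from_quat(s["orientation"],scalar_first=True).as_matrix()
    return s["ee_pos"],M,np.degrees(np.arctan2(M[1,1],M[0,1]))
E
python3 - <<'E'
from h import *
c=dict(np.load("top.npz"));knobs(c)
W=cloud(c)
for u,v in((359,261),(340,240),(380,285),(398,261)):print(W[v,u].round(3))
from cell import ctrl
p,M,a=tool(ctrl.state());print(M.round(3),a)
w=ctrl.capture("wrist");cam=np.linalg.inv(np.vstack([np.c_[M,p],[0,0,0,1]]))@w["pose"];print(w["fx"],cam.round(3))
E
```

```text
213 ctr 613.5 -45.8 mean [612.9 -45.1 115. ] size [14.  55.3] yaw pca 160.9 rect 160.7
189 ctr 538.8 28.4 mean [538.5  28.4 116. ] size [52.9 11.5] yaw pca 0.9 rect 1.0
218 ctr 539.7 -121.8 mean [ 539.4 -120.2  114.9] size [55.6 14.3] yaw pca 71.6 rect 71.6
223 ctr 464.2 -47.2 mean [464.4 -46.3 114.8] size [14.  55.5] yaw pca 154.0 rect 154.4
[ 0.537 -0.047  0.084]
[ 0.579 -0.01   0.074]
[ 0.491 -0.09   0.077]
[ 0.537 -0.117  0.118]
[[ 0.931  0.364 -0.   ]
 [ 0.364 -0.931  0.002]
 [ 0.    -0.002 -1.   ]] -68.63986690374438
333.7158201917988 [[-0.     0.947  0.32   0.084]
 [ 1.     0.    -0.001 -0.   ]
 [-0.001  0.32  -0.947  0.031]
 [ 0.     0.     0.     1.   ]]
```

Measured against the sizes given, everything fits. Bars are about 14 x 55 mm, with tops near 117 mm and centres about 75 mm from the middle. knob_1's yaw is 1°, and knob_3 at (539.5, -121.5) has yaw 71.6°, so it must turn about 70.7°. Next I move above knob_3.

Emit:
move_arm:
  series:
    - {"delta_pos":[0.916,-0.53,0],"rot":[0,0,0]}
    - {"delta_pos":[0.916,-0.53,0],"rot":[0,0,0]}
    - {"delta_pos":[0.916,-0.53,0],"rot":[0,0,0]}
    - {"delta_pos":[0.916,-0.53,0],"rot":[0,0,0]}
    - {"delta_pos":[0.916,-0.53,0],"rot":[0,0,0]}
    - {"delta_pos":[0.916,-0.53,0],"rot":[0,0,0]}
    - {"delta_pos":[0.916,-0.53,0],"rot":[0,0,0]}
    - {"delta_pos":[0.916,-0.53,0],"rot":[0,0,0]}
    - {"delta_pos":[0.916,-0.53,0],"rot":[0,0,0]}
    - {"delta_pos":[0.916,-0.53,0],"rot":[0,0,0]}
  grip: -1

```text
clock: 0.98
ee_pos: [0.375, -0.3275, 0.4045]
orientation: [-0.0, 0.983, 0.185, -0.0]
wrist_force: [0.7, 0.3, -0.2]
grip_width: 0.085
grasp_force: 0.0
```

Emit:
move_arm:
  series:
    - {"delta_pos":[0.916,-0.53,0],"rot":[0,0,0]}
    - {"delta_pos":[0.916,-0.53,0],"rot":[0,0,0]}
    - {"delta_pos":[0.916,-0.53,0],"rot":[0,0,0]}
    - {"delta_pos":[0.916,-0.53,0],"rot":[0,0,0]}
    - {"delta_pos":[0.916,-0.53,0],"rot":[0,0,0]}
    - {"delta_pos":[0.916,-0.53,0],"rot":[0,0,0]}
    - {"delta_pos":[0.916,-0.53,0],"rot":[0,0,0]}
    - {"delta_pos":[0.916,-0.53,0],"rot":[0,0,0]}
    - {"delta_pos":[0.916,-0.53,0],"rot":[0,0,0]}
    - {"delta_pos":[0.916,-0.53,0],"rot":[0,0,0]}

```text
clock: 1.82
ee_pos: [0.54, -0.1207, 0.4044]
orientation: [-0.0, 0.983, 0.185, -0.0]
wrist_force: [0.4, -0.3, 0.6]
grip_width: 0.0855
grasp_force: 0.0
```

Emit:
move_arm:
  series:
    - {"delta_pos":[0,0,0.2],"rot":[0,0,-1]}
    - {"delta_pos":[0,0,0.2],"rot":[0,0,-1]}
    - {"delta_pos":[0,0,0.2],"rot":[0,0,-1]}
    - {"delta_pos":[0,0,0.2],"rot":[0,0,-1]}
    - {"delta_pos":[0,0,0.2],"rot":[0,0,-1]}
    - {"delta_pos":[0,0,0.2],"rot":[0,0,-1]}
    - {"delta_pos":[0,0,0.2],"rot":[0,0,-1]}
    - {"delta_pos":[0,0,0.2],"rot":[0,0,-1]}
    - {"delta_pos":[0,0,0.2],"rot":[0,0,-1]}
    - {"delta_pos":[0,0,0.2],"rot":[0,0,-1]}
    - {"delta_pos":[0,0,0.2],"rot":[0,0,-1]}
    - {"delta_pos":[0,0,0],"rot":[0,0,-1]}

```text
clock: 2.82
ee_pos: [0.539, -0.1217, 0.3482]
orientation: [-0.001, 0.821, 0.57, -0.001]
wrist_force: [-0.3, 1.0, 0.3]
grip_width: 0.0854
grasp_force: 0.0
```

```bash
python3 - <<'E'
from h import *
from cell import ctrl
s=ctrl.state();p,M,a=tool(s);print(s["clock"],p,a,M.round(3).tolist(),s["qpos"].round(2))
w=ctrl.capture("wrist");np.savez("w1.npz",**w);knobs(w,lo=.09)
E
```

```text
2.8167 [ 0.53898479 -0.12169758  0.34819867] -20.445797148186074 [[0.349, 0.937, -0.002], [0.937, -0.349, 0.001], [0.0, -0.003, -1.0]] [-0.44  0.19  1.72  0.    1.24 -0.08]
3737 ctr 539.0 27.8 mean [537.5  24.5 111.5] size [14.5 55.5] yaw pca 176.9 rect 179.8
2530 ctr 614.3 -46.0 mean [612.9 -45.9 116. ] size [14.3 55.5] yaw pca 161.2 rect 161.0
2596 ctr 465.2 -47.6 mean [468.6 -46.9 112.6] size [14.6 55.5] yaw pca 153.5 rect 154.1
1720 ctr 540.3 -121.3 mean [ 541.7 -117.2  115.4] size [55.5 14. ] yaw pca 71.6 rect 71.8
```

Emit:
move_arm:
  series:
    - {"delta_pos":[0,0.04,0.6],"rot":[0,0,-0.5]}
    - {"delta_pos":[0,0,0.7],"rot":[0,0,0]}
    - {"delta_pos":[0,0,0.7],"rot":[0,0,0]}
    - {"delta_pos":[0,0,0.6],"rot":[0,0,0]}
    - {"delta_pos":[0,0,0.4],"rot":[0,0,0]}
    - {"delta_pos":[0,0,0.28],"rot":[0,0,0]}
    - {"delta_pos":[0,0,0],"rot":[0,0,0]}

```text
clock: 3.45
ee_pos: [0.5399, -0.1221, 0.2662]
orientation: [-0.001, 0.812, 0.583, -0.001]
wrist_force: [-0.2, -0.7, 0.4]
grip_width: 0.0854
grasp_force: 0.0
```

Emit:
move_arm:
  series:
    - {"delta_pos":[0,0,0]}
    - {"delta_pos":[0,0,0]}
    - {"delta_pos":[0,0,0]}
    - {"delta_pos":[0,0,0]}
    - {"delta_pos":[0,0,0]}
    - {"delta_pos":[0,0,0]}
    - {"delta_pos":[0,0,0]}
    - {"delta_pos":[0,0,0]}
    - {"delta_pos":[0,0,0]}
    - {"delta_pos":[0,0,0]}
  grip: 1
  force: 50

```text
validation failed for argument at $.se...
```

```bash
python3 - <<'E'
from h import *
from cell import ctrl
s=ctrl.state();p,M,a=tool(s);print(s["clock"],p,a,s["torque"],s["wrist_force"],s["grip_width"],s["grasp_force"],s["qpos"].round(2))
E
```

```text
3.45 [ 0.53990675 -0.12205816  0.26624669] -18.677411220634372 [-0.01114391  0.03468011  0.00545693] [-0.24912677 -0.71779047  0.39476722] 0.08535676976422756 0.0 [-0.44  0.3   1.77 -0.    1.08 -0.11]
```

Emit:
move_arm:
  series:
    - {"delta_pos":[0,0,0],"rot":[0,0,0]}
    - {"delta_pos":[0,0,0],"rot":[0,0,0]}
    - {"delta_pos":[0,0,0],"rot":[0,0,0]}
    - {"delta_pos":[0,0,0],"rot":[0,0,0]}
    - {"delta_pos":[0,0,0],"rot":[0,0,0]}
    - {"delta_pos":[0,0,0],"rot":[0,0,0]}
    - {"delta_pos":[0,0,0],"rot":[0,0,0]}
    - {"delta_pos":[0,0,0],"rot":[0,0,0]}
    - {"delta_pos":[0,0,0],"rot":[0,0,0]}
    - {"delta_pos":[0,0,0],"rot":[0,0,0]}
  grip: 1
  force: 50

```text
clock: 4.28
ee_pos: [0.5397, -0.122, 0.2683]
orientation: [-0.001, 0.812, 0.583, -0.001]
wrist_force: [-7.7, 1.7, 9.3]
grip_width: 0.0134
grasp_force: 49.9
```

```bash
python3 - <<'E'
from h import *
from cell import ctrl
s=ctrl.state();p,M,a=tool(s);print(s["clock"],p,a,s["torque"],s["wrist_force"],s["grip_width"],s["grasp_force"],s["qpos"].round(2))
E
```

```text
4.2833 [ 0.53972641 -0.12197551  0.26832441] -18.617916848537615 [0.30343789 1.0826169  0.10028402] [-7.72109862  1.66760462  9.34314597] 0.013394850891872163 49.8949009180069 [-0.44  0.3   1.77 -0.    1.08 -0.11]
```

Emit:
move_arm:
  series:
    - {"delta_pos":[0,0,0],"rot":[0,0,0]}
    - {"delta_pos":[0,0,-0.08],"rot":[0,0,0]}
    - {"delta_pos":[0,0,-0.08],"rot":[0,0,0]}
    - {"delta_pos":[0,0,0],"rot":[0,0,0]}
  grip: 0.6
  force: 20

```text
clock: 4.62
ee_pos: [0.5405, -0.1223, 0.2721]
orientation: [0.0, 0.812, 0.583, 0.0]
wrist_force: [-0.2, 0.8, -0.0]
grip_width: 0.0172
grasp_force: 0.3
```

Emit:
move_arm:
  series:
    - {"delta_pos":[0,0,0],"rot":[0,0,0]}
    - {"delta_pos":[0,0,0],"rot":[0,0,0]}
    - {"delta_pos":[0,0,0],"rot":[0,0,0]}
    - {"delta_pos":[0,0,0],"rot":[0,0,0]}
  grip: 1
  force: 60

```text
clock: 4.95
ee_pos: [0.5398, -0.122, 0.2722]
orientation: [-0.001, 0.812, 0.583, -0.001]
wrist_force: [-8.0, 2.3, 8.9]
grip_width: 0.0124
grasp_force: 59.4
```

Emit:
move_arm:
  series:
    - {"delta_pos":[0,0,0],"rot":[0,0,0.5]}
    - {"delta_pos":[0,0,0],"rot":[0,0,0.5]}
    - {"delta_pos":[0,0,0],"rot":[0,0,0.5]}
    - {"delta_pos":[0,0,0],"rot":[0,0,0.5]}
    - {"delta_pos":[0,0,0],"rot":[0,0,0.5]}

```text
clock: 5.37
ee_pos: [0.5398, -0.122, 0.2722]
orientation: [-0.001, 0.86, 0.51, -0.001]
wrist_force: [-8.1, 1.9, 8.9]
grip_width: 0.0129
grasp_force: 59.4
```

```bash
cat >st.py <<'E'
from h import *
from cell import ctrl
s=ctrl.state();p,M,a=tool(s);print(s["clock"],p.round(4),a.round(2),s["torque"].round(2),s["wrist_force"].round(1),s["grip_width"].round(4),s["grasp_force"],s["qpos"].round(2))
E
python3 st.py
```

```text
Traceback (most recent call last):
  File "st.py", line 3, in <module>
    s=ctrl.state();p,M,a=tool(s);print(s["clock"],p.round(4),a.round(2),s["torque"].round(2),s["wrist_force"].round(1),s["grip_width"].round(4),s["grasp_force"],s["qpos"].round(2))
                                                                                                                       ^^^^^^^^^^^^^^^^^^^^^
AttributeError: 'float' object has no attribute 'round'
```

Emit:
move_arm:
  series:
    - {"delta_pos":[0,0,0],"rot":[0,0,0.9]}
    - {"delta_pos":[0,0,0],"rot":[0,0,0.9]}
    - {"delta_pos":[0,0,0],"rot":[0,0,0.9]}
    - {"delta_pos":[0,0,0],"rot":[0,0,0.9]}
    - {"delta_pos":[0,0,0],"rot":[0,0,0.9]}
    - {"delta_pos":[0,0,0],"rot":[0,0,0.9]}
    - {"delta_pos":[0,0,0],"rot":[0,0,0.9]}
    - {"delta_pos":[0,0,0],"rot":[0,0,0.9]}
    - {"delta_pos":[0,0,0],"rot":[0,0,0.9]}
    - {"delta_pos":[0,0,0],"rot":[0,0,0.9]}
    - {"delta_pos":[0,0,0],"rot":[0,0,0.9]}
    - {"delta_pos":[0,0,0],"rot":[0,0,0.9]}

```text
clock: 6.37
ee_pos: [0.5398, -0.1221, 0.2722]
orientation: [-0.0, 0.988, 0.157, -0.001]
wrist_force: [-7.3, 1.4, 8.1]
grip_width: 0.0124
grasp_force: 59.3
```

```bash
sed -i 's/s\["grip_width"\].round(4)/round(s["grip_width"],4)/' st.py; python3 st.py
```

```text
6.3667 [ 0.5398 -0.1221  0.2722] -71.99 [0.12 1.23 0.07] [-7.3  1.4  8.1] 0.0124 59.328981041908264 [-0.44  0.29  1.76 -0.    1.09  0.82]
```

Emit:
move_arm:
  series:
    - {"delta_pos":[0,0,0],"rot":[0,0,0.75]}
    - {"delta_pos":[0,0,0],"rot":[0,0,0.75]}
    - {"delta_pos":[0,0,0],"rot":[0,0,0.75]}
    - {"delta_pos":[0,0,0],"rot":[0,0,0.75]}
    - {"delta_pos":[0,0,0],"rot":[0,0,0.5]}
    - {"delta_pos":[0,0,0],"rot":[0,0,0.25]}
    - {"delta_pos":[0,0,0],"rot":[0,0,0.25]}
    - {"delta_pos":[0,0,0],"rot":[0,0,0.25]}
    - {"delta_pos":[0,0,0],"rot":[0,0,0.25]}
    - {"delta_pos":[0,0,0],"rot":[0,0,0]}

```text
clock: 7.2
ee_pos: [0.5398, -0.1222, 0.2722]
orientation: [-0.0, 1.0, 0.001, -0.001]
wrist_force: [-6.1, 0.8, 8.1]
grip_width: 0.0128
grasp_force: 59.3
```

```bash
python3 st.py
```

```text
7.2 [ 0.5398 -0.1222  0.2722] -89.86 [0.07 1.18 0.12] [-6.1  0.8  8.1] 0.0128 59.319974184036255 [-0.44  0.29  1.76 -0.    1.09  1.13]
```

Emit:
move_arm:
  series:
    - {"delta_pos":[0,0,0],"rot":[0,0,0.25]}
    - {"delta_pos":[0,0,0],"rot":[0,0,0.25]}
    - {"delta_pos":[0,0,0],"rot":[0,0,0.25]}
    - {"delta_pos":[0,0,0],"rot":[0,0,0]}
    - {"delta_pos":[0,0,0],"rot":[0,0,0]}

```text
clock: 7.62
ee_pos: [0.5399, -0.1221, 0.2722]
orientation: [0.0, 1.0, -0.023, -0.001]
wrist_force: [-6.9, 1.6, 8.8]
grip_width: 0.0127
grasp_force: 65.2
```

```bash
python3 st.py
```

```text
7.6167 [ 0.5399 -0.1221  0.2722] -92.65 [0.1  1.15 1.29] [-6.9  1.6  8.8] 0.0127 65.1938835186229 [-0.44  0.29  1.76 -0.    1.09  1.18]
```

Emit:
move_arm:
  series:
    - {"delta_pos":[0,0,0],"rot":[0,0,0]}
    - {"delta_pos":[0,0,0],"rot":[0,0,0]}
    - {"delta_pos":[0,0,0],"rot":[0,0,0]}
    - {"delta_pos":[0,0,0],"rot":[0,0,0]}
    - {"delta_pos":[0,0,0],"rot":[0,0,0]}
    - {"delta_pos":[0,0,-0.6],"rot":[0,0,0]}
    - {"delta_pos":[0,0,-0.8],"rot":[0,0,0]}
    - {"delta_pos":[0,0,-0.8],"rot":[0,0,0]}
    - {"delta_pos":[0,0,-0.8],"rot":[0,0,0]}
    - {"delta_pos":[0,0,0],"rot":[0,0,0]}
  grip: -1

```text
clock: 8.45
ee_pos: [0.5418, -0.1229, 0.3511]
orientation: [0.001, 1.0, -0.025, 0.003]
wrist_force: [1.2, 0.4, 0.7]
grip_width: 0.0853
grasp_force: 0.0
```

```bash
python3 st.py; python3 - <<'E'
from h import *
from cell import ctrl
w=ctrl.capture("wrist");knobs(w,lo=.105)
print();knobs(ctrl.capture("top"))
E
```

```text
8.45 [ 0.5418 -0.1229  0.3511] -92.84 [-0.02 -0.01 -0.03] [1.2 0.4 0.7] 0.0853 0.0 [-0.44  0.19  1.71  0.    1.23  1.18]
2328 ctr 614.7 -46.6 mean [615.7 -48.8 115.5] size [14.  56.1] yaw pca 161.3 rect 161.3
1633 ctr 540.6 -121.7 mean [ 543.3 -121.8  116.5] size [55.1 14. ] yaw pca 0.4 rect 0.4
2096 ctr 539.4 27.4 mean [541.7  25.  114.3] size [55.7 14.5] yaw pca 1.0 rect 0.8
991 ctr 465.6 -47.4 mean [470.7 -51.4 115.7] size [14.1 56.7] yaw pca 155.6 rect 154.1

203 ctr 613.2 -45.8 mean [612.7 -45.  115.4] size [14.1 54.3] yaw pca 160.3 rect 160.7
183 ctr 538.8 28.4 mean [538.2  28.4 116.1] size [52.9 11.5] yaw pca 0.6 rect 1.0
220 ctr 463.9 -47.1 mean [464.2 -46.3 115. ] size [14.1 54.7] yaw pca 154.0 rect 153.8
```

knob_3 now reads 0.4°, parallel to knob_1 and tight against its stop. The other two bars haven't moved. Next is the far knob at (614, -46), yaw 161°.

Emit:
move_arm:
  series:
    - {"delta_pos":[0.548,-0.641,0],"rot":[0,0,0]}
    - {"delta_pos":[0.548,-0.641,0],"rot":[0,0,0]}
    - {"delta_pos":[0.548,-0.641,0],"rot":[0,0,0]}
    - {"delta_pos":[0.548,-0.641,0],"rot":[0,0,0]}
    - {"delta_pos":[0.548,-0.641,0],"rot":[0,0,0]}
    - {"delta_pos":[0,0,0],"rot":[0,0,1]}
    - {"delta_pos":[0,0,0],"rot":[0,0,1]}
    - {"delta_pos":[0,0,0],"rot":[0,0,1]}
    - {"delta_pos":[0,0,0],"rot":[0,0,1]}
    - {"delta_pos":[0,0,0.5],"rot":[0,0,0]}
    - {"delta_pos":[0,0,0.5],"rot":[0,0,0]}
    - {"delta_pos":[0,0,0],"rot":[0,0,0]}

```text
clock: 9.55
ee_pos: [0.6112, -0.0453, 0.3167]
orientation: [-0.0, 0.987, -0.163, -0.004]
wrist_force: [-0.7, -0.3, -0.7]
grip_width: 0.0856
grasp_force: 0.0
```

```bash
python3 st.py; python3 - <<'E'
from h import *
from cell import ctrl
w=ctrl.capture("wrist");knobs(w,lo=.105,box=(.35,.7,-.2,.12))
E
```

```text
9.55 [ 0.6112 -0.0453  0.3167] -108.74 [-0.05 -0.02  0.01] [-0.7 -0.3 -0.7] 0.0856 0.0 [-0.27  0.35  1.58 -0.    1.22  1.63]
2336 ctr 615.2 -46.4 mean [618.  -47.3 116.5] size [14.  54.8] yaw pca 160.7 rect 160.8
1201 ctr 547.8 -121.7 mean [ 556.8 -121.2  115.2] size [42.9 14.2] yaw pca 8.0 rect 2.4
1421 ctr 545.2 27.6 mean [551.1  25.6 114.1] size [45.8 13.7] yaw pca 3.5 rect 0.8
181 ctr 489.3 -58.0 mean [489.3 -59.  109.5] size [12.4  4.7] yaw pca 69.4 rect 80.0
```

Emit:
move_arm:
  series:
    - {"delta_pos":[0.14,0,0.5],"rot":[0,0,0]}
    - {"delta_pos":[0,0,0.6],"rot":[0,0,0]}
    - {"delta_pos":[0,0,0.45],"rot":[0,0,0]}
    - {"delta_pos":[0,0,0.24],"rot":[0,0,0]}
    - {"delta_pos":[0,0,0],"rot":[0,0,0]}
    - {"delta_pos":[0,0,0],"rot":[0,0,0]}

```text
clock: 10.1
ee_pos: [0.6161, -0.0467, 0.2766]
orientation: [-0.0, 0.987, -0.164, -0.0]
wrist_force: [-0.3, 0.3, 0.9]
grip_width: 0.0853
grasp_force: 0.0
```

Emit:
move_arm:
  series:
    - {"delta_pos":[0,0,0],"rot":[0,0,0]}
    - {"delta_pos":[0,0,0],"rot":[0,0,0]}
    - {"delta_pos":[0,0,0],"rot":[0,0,0]}
    - {"delta_pos":[0,0,0],"rot":[0,0,0]}
    - {"delta_pos":[0,0,0],"rot":[0,0,0]}
    - {"delta_pos":[0,0,0],"rot":[0,0,0]}
    - {"delta_pos":[0,0,0],"rot":[0,0,0]}
    - {"delta_pos":[0,0,0],"rot":[0,0,0]}
    - {"delta_pos":[0,0,0],"rot":[0,0,0]}
  grip: 1
  force: 60

```text
clock: 10.85
ee_pos: [0.6161, -0.0472, 0.2775]
orientation: [0.0, 0.987, -0.164, 0.0]
wrist_force: [-3.3, -3.3, 6.3]
grip_width: 0.0123
grasp_force: 61.4
```

```bash
python3 st.py
```

```text
10.85 [ 0.6161 -0.0472  0.2775] -108.85 [-0.5   0.59 -0.05] [-3.3 -3.3  6.3] 0.0123 61.37175142765045 [-0.27  0.41  1.59 -0.    1.14  1.63]
```

Emit:
move_arm:
  series:
    - {"delta_pos":[0,0,0.1],"rot":[0,0,0.5]}
    - {"delta_pos":[0,0,0],"rot":[0,0,0.9]}
    - {"delta_pos":[0,0,0],"rot":[0,0,0.9]}
    - {"delta_pos":[0,0,0],"rot":[0,0,0.9]}
    - {"delta_pos":[0,0,0],"rot":[0,0,0.9]}
    - {"delta_pos":[0,0,0],"rot":[0,0,0.9]}
    - {"delta_pos":[0,0,0],"rot":[0,0,0.9]}
    - {"delta_pos":[0,0,0],"rot":[0,0,0.9]}
    - {"delta_pos":[0,0,0],"rot":[0,0,0.9]}
    - {"delta_pos":[0,0,0],"rot":[0,0,0.9]}
    - {"delta_pos":[0,0,0],"rot":[0,0,0.9]}
    - {"delta_pos":[0,0,0],"rot":[0,0,0.9]}

```text
clock: 11.85
ee_pos: [0.6156, -0.0481, 0.2773]
orientation: [0.002, 0.863, -0.504, -0.0]
wrist_force: [-15.7, -7.5, 23.1]
grip_width: 0.0122
grasp_force: 63.7
```

Emit:
move_arm:
  series:
    - {"delta_pos":[0,0,0],"rot":[0,0,0.9]}
    - {"delta_pos":[0,0,0],"rot":[0,0,0.9]}
    - {"delta_pos":[0,0,0],"rot":[0,0,0.75]}
    - {"delta_pos":[0,0,0],"rot":[0,0,0.75]}
    - {"delta_pos":[0,0,0],"rot":[0,0,0.75]}
    - {"delta_pos":[0,0,0],"rot":[0,0,0.5]}
    - {"delta_pos":[0,0,0],"rot":[0,0,0.5]}
    - {"delta_pos":[0,0,0],"rot":[0,0,0.25]}
    - {"delta_pos":[0,0,0],"rot":[0,0,0.25]}
    - {"delta_pos":[0,0,0],"rot":[0,0,0.25]}
    - {"delta_pos":[0,0,0],"rot":[0,0,0.25]}
    - {"delta_pos":[0,0,0],"rot":[0,0,0]}

```text
clock: 12.85
ee_pos: [0.615, -0.0484, 0.2773]
orientation: [0.003, 0.739, -0.673, -0.0]
wrist_force: [-20.3, -7.8, 25.6]
grip_width: 0.0123
grasp_force: 64.1
```

```bash
python3 st.py
```

```text
12.85 [ 0.615  -0.0484  0.2773] -174.67 [-1.32  3.36  0.  ] [-20.3  -7.8  25.6] 0.0123 64.07219588756561 [-0.27  0.41  1.59 -0.01  1.14  2.78]
```

Emit:
move_arm:
  series:
    - {"delta_pos":[0,0,-0.1],"rot":[0,0,0.25]}
    - {"delta_pos":[0,0,0],"rot":[0,0,0.25]}
    - {"delta_pos":[0,0,0],"rot":[0,0,0.25]}
    - {"delta_pos":[0,0,0],"rot":[0,0,0.25]}
    - {"delta_pos":[0,0,0],"rot":[0,0,0.25]}
    - {"delta_pos":[0,0,0],"rot":[0,0,0.25]}
    - {"delta_pos":[0,0,0],"rot":[0,0,0]}
    - {"delta_pos":[0,0,0],"rot":[0,0,0]}

```text
clock: 13.52
ee_pos: [0.6147, -0.0484, 0.2774]
orientation: [-0.003, -0.703, 0.711, 0.001]
wrist_force: [-12.4, -9.4, 11.3]
grip_width: 0.0125
grasp_force: 62.3
```

```bash
python3 st.py
```

```text
13.5167 [ 0.6147 -0.0484  0.2774] 179.41 [-1.58  2.25  0.51] [-12.4  -9.4  11.3] 0.0125 62.32971131801605 [-0.27  0.41  1.59 -0.01  1.14  2.88]
```

Emit:
move_arm:
  series:
    - {"delta_pos":[0,0,0],"rot":[0,0,0.25]}
    - {"delta_pos":[0,0,0],"rot":[0,0,0.25]}
    - {"delta_pos":[0,0,0],"rot":[0,0,0]}
    - {"delta_pos":[0,0,0],"rot":[0,0,0]}

```text
clock: 13.85
ee_pos: [0.6147, -0.0483, 0.2774]
orientation: [-0.003, -0.692, 0.722, 0.0]
wrist_force: [-13.3, -9.5, 12.5]
grip_width: 0.0123
grasp_force: 65.4
```

```bash
python3 st.py
```

```text
13.85 [ 0.6147 -0.0483  0.2774] 177.51 [-1.62  2.27  1.19] [-13.3  -9.5  12.5] 0.0123 65.39465367794037 [-0.27  0.41  1.59 -0.01  1.14  2.92]
```

Torque has risen to 1.2 N m, so it's at the stop. I'll release and lift.

Emit:
move_arm:
  series:
    - {"delta_pos":[0,0,0],"rot":[0,0,0]}
    - {"delta_pos":[0,0,0],"rot":[0,0,0]}
    - {"delta_pos":[0,0,0],"rot":[0,0,0]}
    - {"delta_pos":[0,0,0],"rot":[0,0,0]}
    - {"delta_pos":[0,0,0],"rot":[0,0,0]}
    - {"delta_pos":[0,0,-0.6],"rot":[0,0,0]}
    - {"delta_pos":[0,0,-0.8],"rot":[0,0,0]}
    - {"delta_pos":[0,0,-0.8],"rot":[0,0,0]}
    - {"delta_pos":[0,0,-0.8],"rot":[0,0,0]}
    - {"delta_pos":[0,0,0],"rot":[0,0,0]}
    - {"delta_pos":[0,0,0],"rot":[0,0,0]}
  grip: -1

```text
clock: 14.77
ee_pos: [0.6166, -0.0467, 0.3532]
orientation: [0.001, -0.691, 0.723, -0.001]
wrist_force: [-0.3, 0.1, -0.8]
grip_width: 0.0855
grasp_force: 0.0
```

```bash
python3 st.py; python3 - <<'E'
from h import *
from cell import ctrl
w=ctrl.capture("wrist");knobs(w,lo=.105,box=(.35,.7,-.2,.12))
print();knobs(ctrl.capture("top"))
E
```

```text
14.7667 [ 0.6166 -0.0467  0.3532] 177.37 [-0.05 -0.04 -0.01] [-0.3  0.1 -0.8] 0.0855 0.0 [-0.27  0.32  1.54  0.    1.27  2.92]
2286 ctr 540.8 -121.7 mean [ 542.  -121.9  116.5] size [55.2 14.2] yaw pca 0.6 rect 0.6
1521 ctr 614.6 -47.1 mean [614.6 -49.8 116.5] size [14.  54.2] yaw pca 90.4 rect 90.4
1655 ctr 465.6 -47.7 mean [469.5 -49.8 115.8] size [14.1 55.4] yaw pca 154.5 rect 154.5
525 ctr 558.6 27.2 mean [559.6  25.2 114. ] size [17.2 14.5] yaw pca 5.5 rect 4.7

45 ctr 613.4 -37.8 mean [611.6 -37.6 115.2] size [12.7 13.4] yaw pca 45.9 rect 90.3
86 ctr 544.5 33.3 mean [549.7  30.6 116.1] size [10.9 44.4] yaw pca 171.3 rect 164.9
227 ctr 539.5 -121.0 mean [ 539.3 -120.4  114.8] size [13.7 53.5] yaw pca 0.3 rect 180.0
```

Emit:
move_arm:
  series:
    - {"delta_pos":[0.043,0.864,0],"rot":[0,0,0]}
    - {"delta_pos":[0.043,0.864,0],"rot":[0,0,0]}
    - {"delta_pos":[0.043,0.864,0],"rot":[0,0,0]}
    - {"delta_pos":[0.043,0.864,0],"rot":[0,0,0]}
    - {"delta_pos":[0.043,0.864,0],"rot":[0,0,0]}
    - {"delta_pos":[0.043,0.864,0],"rot":[0,0,0]}
    - {"delta_pos":[0.043,0.864,0],"rot":[0,0,0]}
    - {"delta_pos":[0,0,0],"rot":[0,0,-0.984]}
    - {"delta_pos":[0,0,0],"rot":[0,0,-0.984]}
    - {"delta_pos":[0,0,0],"rot":[0,0,-0.984]}
    - {"delta_pos":[0,0,0],"rot":[0,0,-0.984]}
    - {"delta_pos":[0,0,0],"rot":[0,0,-0.984]}

```text
clock: 15.87
ee_pos: [0.4641, -0.0471, 0.3504]
orientation: [0.0, 0.805, -0.593, -0.001]
wrist_force: [0.2, -0.7, 0.1]
grip_width: 0.0852
grasp_force: 0.0
```

Emit:
move_arm:
  series:
    - {"delta_pos":[0,0,0],"rot":[0,0,-0.984]}
    - {"delta_pos":[0,0,0],"rot":[0,0,-0.984]}
    - {"delta_pos":[0,0,0],"rot":[0,0,-0.984]}
    - {"delta_pos":[0,0,0],"rot":[0,0,-0.984]}
    - {"delta_pos":[0,0,0],"rot":[0,0,-0.984]}
    - {"delta_pos":[0,0,0.2],"rot":[0,0,-0.984]}
    - {"delta_pos":[0,0,0.2],"rot":[0,0,-0.984]}
    - {"delta_pos":[0,0,0.2],"rot":[0,0,-0.984]}
    - {"delta_pos":[0,0,0.2],"rot":[0,0,-0.984]}
    - {"delta_pos":[0,0,0.2],"rot":[0,0,-0.984]}
    - {"delta_pos":[0,0,0.2],"rot":[0,0,-0.984]}
    - {"delta_pos":[0,0,0.2],"rot":[0,0,-0.984]}

```text
clock: 16.87
ee_pos: [0.4641, -0.0471, 0.3151]
orientation: [-0.0, 0.975, -0.221, -0.001]
wrist_force: [0.5, -0.0, 0.9]
grip_width: 0.0851
grasp_force: 0.0
```

Emit:
move_arm:
  series:
    - {"delta_pos":[0,0,0],"rot":[0,0,0]}
    - {"delta_pos":[0,0,0],"rot":[0,0,0]}

```text
clock: 17.03
ee_pos: [0.4642, -0.0471, 0.3157]
orientation: [-0.0, 0.975, -0.224, -0.001]
wrist_force: [0.1, 0.4, 0.7]
grip_width: 0.0854
grasp_force: 0.0
```

```bash
python3 st.py; python3 - <<'E'
from h import *
from cell import ctrl
w=ctrl.capture("wrist");knobs(w,lo=.105,box=(.35,.7,-.2,.12))
E
```

```text
17.0333 [ 0.4642 -0.0471  0.3157] -115.84 [-0.02 -0.01  0.  ] [0.1 0.4 0.7] 0.0854 0.0 [-0.36  0.04  1.95  0.    1.15  1.67]
3268 ctr 613.6 -44.7 mean [610.8 -38.7 114.9] size [51.2 14.2] yaw pca 82.4 rect 89.7
3892 ctr 540.1 -121.8 mean [ 541.3 -120.4  116.2] size [56.  14.8] yaw pca 0.4 rect 0.5
3388 ctr 539.1 27.3 mean [540.3  25.  114.8] size [55.9 14.4] yaw pca 0.4 rect 1.3
2260 ctr 465.1 -47.6 mean [467.9 -48.8 116.5] size [13.9 55.2] yaw pca 154.0 rect 153.8
```

Emit:
move_arm:
  series:
    - {"delta_pos":[0.02,0.02,0.5],"rot":[0,0,0]}
    - {"delta_pos":[0,0,0.6],"rot":[0,0,0]}
    - {"delta_pos":[0,0,0.4],"rot":[0,0,0]}
    - {"delta_pos":[0,0,0.22],"rot":[0,0,0]}
    - {"delta_pos":[0,0,0],"rot":[0,0,0]}

```text
clock: 17.5
ee_pos: [0.4644, -0.0478, 0.2727]
orientation: [-0.0, 0.975, -0.223, -0.001]
wrist_force: [-0.5, 0.5, -1.0]
grip_width: 0.0856
grasp_force: 0.0
```

Emit:
move_arm:
  series:
    - {"delta_pos":[0,0,0],"rot":[0,0,0]}
    - {"delta_pos":[0,0,0],"rot":[0,0,0]}
    - {"delta_pos":[0,0,0],"rot":[0,0,0]}
    - {"delta_pos":[0,0,0],"rot":[0,0,0]}
    - {"delta_pos":[0,0,0],"rot":[0,0,0]}
    - {"delta_pos":[0,0,0],"rot":[0,0,0]}
    - {"delta_pos":[0,0,0],"rot":[0,0,0]}
    - {"delta_pos":[0,0,0],"rot":[0,0,0]}
    - {"delta_pos":[0,0,0],"rot":[0,0,0]}
  grip: 1
  force: 60

```text
clock: 18.25
ee_pos: [0.465, -0.0482, 0.2745]
orientation: [0.0, 0.975, -0.223, 0.0]
wrist_force: [-2.1, -1.1, 5.9]
grip_width: 0.013
grasp_force: 59.1
```

Emit:
move_arm:
  series:
    - {"delta_pos":[0,0,0],"rot":[0,0,0.5]}
    - {"delta_pos":[0,0,0],"rot":[0,0,0.9]}
    - {"delta_pos":[0,0,0],"rot":[0,0,0.9]}
    - {"delta_pos":[0,0,0],"rot":[0,0,0.9]}
    - {"delta_pos":[0,0,0],"rot":[0,0,0.9]}
    - {"delta_pos":[0,0,0],"rot":[0,0,0.9]}
    - {"delta_pos":[0,0,0],"rot":[0,0,0.9]}
    - {"delta_pos":[0,0,0],"rot":[0,0,0.9]}
    - {"delta_pos":[0,0,0],"rot":[0,0,0.9]}
    - {"delta_pos":[0,0,0],"rot":[0,0,0.9]}
    - {"delta_pos":[0,0,0],"rot":[0,0,0.9]}
    - {"delta_pos":[0,0,0],"rot":[0,0,0.9]}

```text
clock: 19.25
ee_pos: [0.4646, -0.0487, 0.2745]
orientation: [0.001, 0.832, -0.555, -0.0]
wrist_force: [-7.0, -6.4, 8.4]
grip_width: 0.0126
grasp_force: 59.5
```

```bash
python3 st.py
```

```text
19.25 [ 0.4646 -0.0487  0.2745] -157.47 [-0.9   1.18  0.08] [-7.  -6.4  8.4] 0.0126 59.47465896606445 [-0.36  0.11  1.98 -0.    1.05  2.39]
```

Next is another 23° or so, slowing near the end.

Emit:
move_arm:
  series:
    - {"delta_pos":[0,0,0],"rot":[0,0,0.9]}
    - {"delta_pos":[0,0,0],"rot":[0,0,0.9]}
    - {"delta_pos":[0,0,0],"rot":[0,0,0.75]}
    - {"delta_pos":[0,0,0],"rot":[0,0,0.75]}
    - {"delta_pos":[0,0,0],"rot":[0,0,0.5]}
    - {"delta_pos":[0,0,0],"rot":[0,0,0.5]}
    - {"delta_pos":[0,0,0],"rot":[0,0,0.25]}
    - {"delta_pos":[0,0,0],"rot":[0,0,0.25]}
    - {"delta_pos":[0,0,0],"rot":[0,0,0.25]}
    - {"delta_pos":[0,0,0],"rot":[0,0,0.25]}
    - {"delta_pos":[0,0,0],"rot":[0,0,0]}
    - {"delta_pos":[0,0,0],"rot":[0,0,0]}

```text
clock: 20.25
ee_pos: [0.4643, -0.0488, 0.2745]
orientation: [0.002, 0.716, -0.698, -0.0]
wrist_force: [-10.2, -6.4, 10.6]
grip_width: 0.0125
grasp_force: 59.8
```

```bash
python3 st.py
```

```text
20.25 [ 0.4643 -0.0488  0.2745] -178.5 [-1.08  1.57 -0.07] [-10.2  -6.4  10.6] 0.0125 59.7761070728302 [-0.36  0.11  1.98 -0.    1.05  2.76]
```

Emit:
move_arm:
  series:
    - {"delta_pos":[0,0,0],"rot":[0,0,0.25]}
    - {"delta_pos":[0,0,0],"rot":[0,0,0.25]}
    - {"delta_pos":[0,0,0],"rot":[0,0,0.25]}
    - {"delta_pos":[0,0,0],"rot":[0,0,0.25]}
    - {"delta_pos":[0,0,0],"rot":[0,0,0]}
    - {"delta_pos":[0,0,0],"rot":[0,0,0]}

```text
clock: 20.75
ee_pos: [0.4642, -0.0487, 0.2745]
orientation: [-0.002, -0.693, 0.721, 0.0]
wrist_force: [-10.2, -5.6, 10.9]
grip_width: 0.0125
grasp_force: 63.5
```

```bash
python3 st.py
```

```text
20.75 [ 0.4642 -0.0487  0.2745] 177.66 [-1.01  1.59  1.15] [-10.2  -5.6  10.9] 0.0125 63.50806653499603 [-0.36  0.11  1.98 -0.    1.05  2.83]
```

Torque 1.15 N m: this one is at its stop too. Releasing, lifting and checking.

Emit:
move_arm:
  series:
    - {"delta_pos":[0,0,0],"rot":[0,0,0]}
    - {"delta_pos":[0,0,0],"rot":[0,0,0]}
    - {"delta_pos":[0,0,0],"rot":[0,0,0]}
    - {"delta_pos":[0,0,0],"rot":[0,0,0]}
    - {"delta_pos":[0,0,0],"rot":[0,0,0]}
    - {"delta_pos":[0,0,-0.6],"rot":[0,0,0]}
    - {"delta_pos":[0,0,-0.8],"rot":[0,0,0]}
    - {"delta_pos":[0,0,-0.8],"rot":[0,0,0]}
    - {"delta_pos":[0,0,-0.8],"rot":[0,0,0]}
    - {"delta_pos":[0,0,-0.8],"rot":[0,0,0]}
    - {"delta_pos":[0,0,-0.8],"rot":[0,0,0]}
    - {"delta_pos":[0,0,0],"rot":[0,0,0]}
  grip: -1

```text
clock: 21.75
ee_pos: [0.4661, -0.0482, 0.3931]
orientation: [0.002, -0.691, 0.722, -0.003]
wrist_force: [1.0, 0.3, 1.4]
grip_width: 0.0854
grasp_force: 0.0
```

Emit:
move_arm:
  series:
    - {"delta_pos":[0.8,0.3,0],"rot":[0,0,0]}
    - {"delta_pos":[0.8,0.3,0],"rot":[0,0,0]}
    - {"delta_pos":[0.8,0.3,0],"rot":[0,0,0]}
    - {"delta_pos":[0.8,0.3,0],"rot":[0,0,0]}
    - {"delta_pos":[0.8,0.3,0],"rot":[0,0,0]}
    - {"delta_pos":[0.8,0.3,0],"rot":[0,0,0]}
    - {"delta_pos":[0.8,0,0],"rot":[0,0,0]}
    - {"delta_pos":[0.8,0,0],"rot":[0,0,0]}
    - {"delta_pos":[0.8,0,0],"rot":[0,0,0]}
    - {"delta_pos":[0.8,0,0],"rot":[0,0,0]}
    - {"delta_pos":[0,0,0],"rot":[0,0,0]}
    - {"delta_pos":[0,0,0],"rot":[0,0,0]}

```text
clock: 22.75
ee_pos: [0.4109, -0.2463, 0.3881]
orientation: [0.0, -0.691, 0.723, 0.001]
wrist_force: [0.6, 0.1, -0.3]
grip_width: 0.0855
grasp_force: 0.0
```

```bash
python3 st.py; python3 - <<'E'
from h import *
from cell import ctrl
c=ctrl.capture("top");knobs(c);cv2.imwrite("pics/end.png",c["color"][:,:,::-1])
E
```

```text
22.75 [ 0.4109 -0.2463  0.3881] 177.37 [0.   0.06 0.02] [ 0.6  0.1 -0.3] 0.0855 0.0 [-0.79 -0.02  1.86  0.    1.31  2.4 ]
219 ctr 613.6 -45.8 mean [613.1 -45.3 115. ] size [13.2 55.5] yaw pca 91.2 rect 91.0
187 ctr 538.8 28.4 mean [538.3  28.4 116. ] size [52.9 11.5] yaw pca 0.7 rect 1.0
229 ctr 539.5 -121.1 mean [ 539.1 -120.3  114.3] size [53.3 13.3] yaw pca 0.5 rect 0.9
214 ctr 463.7 -47.2 mean [463.9 -46.7 115.6] size [13.5 54.9] yaw pca 90.1 rect 90.8
```

View pics/end.png

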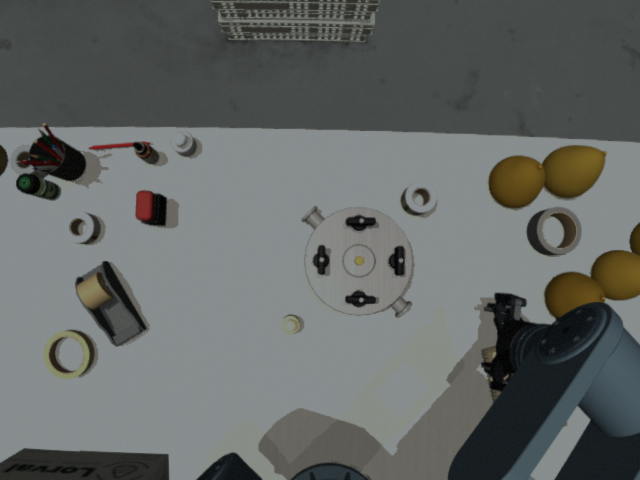

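All four bars, at (361,222), (320,260), (398,261) and (360,299), lie along the rim (yaws about 91°, 1°, 0.7° and 90.5°), and the arm is clear.

```bash
python3 -c "
from cell import ctrl
print(ctrl.sign_off())"
```

```text
the job is handed in; nothing more can be done
None
```

I handed the job in at about 23 s with all four knobs tight in star order (knob_3 first, then the other two): the last picture shows every bar lying along the rim, with the arm clear.

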